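# Put the cheese under pressure in a screw press

## Task

Put the cheese under pressure: slide the drip tray with the filled mould all the way home under the screw of the little cheese press, then screw the T-handle down clockwise until its foot bears hand-tight on the follower. Do not force it or the curd is crushed; leave the other things on the worktop where they are, and let go at the end.

Things in the scene. Friction and masses are not known exactly. Their poses are not given: they have to be found in the camera images.
- press: wooden cheese press, fixed to the worktop: base board 246 x 146 mm (top 20 mm above the worktop), two steel tie rods and a wooden crossbar (34 mm wide, 140 to 166 mm up; tie-rod nuts to 181 mm, 60 mm either side of the screw). Origin: on the screw's axis, at worktop level. x: the way the tray slides in, towards the back stop; y: along the crossbar; z up
- tray: loose steel drip tray 196 x 88 x 4 mm on the base board between two wooden guides (1.5 mm play each side), pulled 60 to 90 mm out; the mould stands on it in a low ring. Origin: underside, below the ring's centre; x as the press's x. Home, its end touches the back stop and its origin lies at x = 0 of the press. It slides with 3 to 9 N, sometimes more if it binds
- tray_knob (a point): middle of the round grip of the tray's upright steel knob (20 mm across, from 16 to 38 mm above the tray's top), 125 mm in front of the tray's origin
- t_handle: steel screw and T-handle. Origin: middle of the T-bar on the screw's vertical axis, about 220 mm up; x along the bar (10 mm thick, round, 35 mm or more above the crossbar), z up. Clockwise from above it goes down, 8 mm per turn, and stays where left. Force sideways at a bar end while turning (it fades at rest): 2 to 3 N running free; hand-tight 9 to 13 N; over 17 N is too much
- bar_end_a (a point): centre of one ball end (16 mm across) of the T-bar, 43 mm from the screw's axis. A hand turns it about half a turn, then takes the other end; nearer the axis it needs more force in proportion
- bar_end_b (a point): centre of the other ball end (16 mm across), 43 mm from the screw's axis
- foot: sprung round foot with a rubber face under the screw, 33 mm across; origin: middle of its underside, 102 mm below the T-bar. At the start it is 3 to 7.5 mm higher than the follower's cup, depending also on how full the mould is, which the poses do not tell. Once it bears, each further radian of turning adds some 20 to 30 N of pressure
- mould: loose white cheese mould with drain holes, 81 mm across the rim, 73 mm high; origin: middle of its underside. A wooden follower stands out of its top, with a shallow steel cup on it (46 mm inside, 2 mm deep) that takes the foot; the cup's floor is 112 to 113.5 mm above the worktop
- salt_shaker: salt shaker, 44 mm across, 90 mm high; origin: middle of its underside
- lemon: lemon, 78 x 55 x 56 mm; origin: underside
- mug: plain mug, about 81 mm across, 101 mm high; origin: underside

How it is judged:
By the outcome, as a careful person would: the job done as asked, in the order asked, and still so for the second after the job is handed in, with the robot touching nothing.
It also fails if it takes over 72 s, if anything falls off the work surface, if the arm or the gripper's body presses on something with over 40 N, if the wrist force passes 120 N, or if a joint passes its speed limit or range.

## Robot

A 7-joint arm with a two-finger parallel gripper is mounted at the origin on a cart in front of the work surface, level with it; the furniture and walls round the work are solid. World frame = base frame: x ahead of the robot, y to its left, z up, the work surface at z = 0. Lengths are in m, angles in rad, forces in N, time in s.
With the tool pointing down it reaches from about 0.4 to 0.85 m from the base axis. Payload 10.4 kg.
Tool frame: the origin (TCP) lies at the very end of the fingers, on their centre line; the grasp point (between the pads) lies r.tcp_to_grasp behind it (r.tcp_to_grasp is the distance from the TCP to the grasp point, in m); z points along the fingers, y is the line along which they close (so a half turn about z gives the same grasp; the last joint's range is limited). The gripper opens to 87 mm and grips with 3 to 60 N. Pads are 19 mm wide; open, the fingers measure 117 mm over their backs; the gripper's body (75 mm by 190 mm) begins 51 mm behind the grasp point.
Start: joints at [1.314, 0.332, -0.065, 1.46, 0.022, 1.35, -0.088], TCP at [0.145, -0.608, 0.223] pointing down, gripper open.
Joint ranges: [-2.6, 2.6], [-0.5, 2.12], [-1.47, 1.34], [0.16, 2.42], [-1.27, 4.41], [0.06, 2.06], [-2.6, 2.6]. Speed limits (rad/s): [2.22, 2.22, 2.79, 2.79, 3.14, 3.14, 3.14].

## Interface

Orientations are given as a unit quaternion [x, y, z, w].
In Python, from bench import monitor, cams, ticket, r gives the robot as it stands.
- The arm moves only by the shell command python3 -m crank 'ROWS' [OPENING] [FORCE]. ROWS is a JSON object whose one key "steps" holds a list of rows, each a list of 2 entries, a list of its own where there are three numbers: the shift along the world's x, y, z in units of 25 mm (1.0 is 25 mm), then the turn, a rotation vector about the world's x, y, z in units of 5 degrees (1.0 is 5 degrees). In form: {"steps": [[[x, y, z], [ax, ay, az]], ...]}. A call has 1 to 10 rows; each row shifts and turns the commanded pose from where the row before left it; what a row does not reach is not made up. A row lasts 1/12 s, in which the tool goes at most 41.7 mm and 7.16 degrees, less where a joint would pass 70% of its speed; a pose out of reach is approached as far as the arm can. A call is refused whole if a number of a shift passes 1 or a number of a turn 1, either way. A call with a gripper value outside its range is refused whole. OPENING is the finger opening in mm, from 0 to 87, set as the call begins (- or left out, the last holds). The fingers move at their own pace and stop on an object; FORCE is the grip in N (left out, the last holds). Time passes only in rows, so rows that do not move let the fingers close. It gives the time, the measured TCP pose, the force, the opening and the grip force at its end, in the units of the state.
- monitor.read_state(): the state, without advancing time (a new reading comes with each control period).
- cams.camera(name): name is "side" or "top"; returns a dict with "pixels" (480x640x3 uint8, blue, green, red), "z_map" (480x640 float32, m along the optical axis (not along the pixel's ray), 0 where there is no reading), "vfov" (degrees; the focal length in pixels is half the picture's height over the tangent of half this angle, whatever the lens; pixels are square), "cx", "cy" (the principal point, pixels), "T" (4x4, takes a point from camera to world coordinates). Camera axes: x right, y up, looking along -z (the intrinsics and any distortion apply to the point x, -y, -z); pixel columns grow to the right and rows downward; lengths in m; the calibration is good to about 2 mm. A picture is of the moment at which its call begins.
- ticket.close_job(): hands the job in; it is judged then, once.
The state is a dict: "time": time; "joint_positions": joint angles; "joint_vel": joint speeds; "joint_torque": joint torques, N m; "ee_pos": TCP position; "eef_rot": TCP orientation; "ft_force": force on the tool from outside, world axes, zero at the start; "torque": the same for the moment, N m; "width": finger opening in m; "grip_force": force on a finger pad.
Only numpy, scipy, OpenCV 4.12 (cv2) and the standard library are available. Lean on these libraries where they do the work, as an engineer would, in place of code of your own. Each camera call takes 0.05 s, during which the arm holds its last target. There are 200 camera calls.

## Working session

There is one attempt and no reset: what is moved stays moved. The work goes in short steps, Python scripts to look and compute and a shell command to move; the robot and the scene stay as the last step left them, time stands still between calls to the robot, and variables do not carry over. Pictures are saved under pics/ and viewed, at most 10 in all, crops included, and the job is handed in when it is done.

```bash
ls; mkdir -p pics; cat > h.py <<'E'
import numpy as np, cv2
from bench import monitor, cams, ticket, r
def cam(n):
    c=cams.camera(n); h,w=c["z_map"].shape
    f=h/2/np.tan(np.radians(c["vfov"])/2)
    u,v=np.meshgrid(np.arange(w),np.arange(h)); z=c["z_map"]
    P=np.stack([(u-c["cx"])/f*z,-(v-c["cy"])/f*z,-z,np.ones_like(z)],-1)@np.array(c["T"]).T
    c["P"]=P[...,:3]; c["f"]=f; return c
E
python3 - <<'E'
from h import *
for n in("side","top"):
    c=cam(n); cv2.imwrite(f"pics/{n}0.png",c["pixels"]); print(n,{k:c[k] for k in c if k not in("pixels","z_map","P")})
s=monitor.read_state(); print(s, r.tcp_to_grasp)
E
```

```text
pics
side {'vfov': 44.810518395979734, 'cx': 328.0728737613959, 'cy': 241.0667507615207, 'T': array([[ 0.65119103,  0.67126198, -0.35405875,  0.07820747],
       [-0.75890249,  0.57341873, -0.3086389 , -0.28939774],
       [-0.00415364,  0.46967895,  0.88282752,  1.2852611 ],
       [ 0.        ,  0.        ,  0.        ,  1.        ]]), 'f': np.float64(582.1319753757632)}
top {'vfov': 55.287496751734366, 'cx': 315.860878557215, 'cy': 239.59242765505297, 'T': array([[-0.00489888,  0.99642995, -0.08428138,  0.48008035],
       [-0.99982289, -0.00641216, -0.01769379,  0.09621384],
       [-0.01817104,  0.08417977,  0.99628489,  0.99775591],
       [ 0.        ,  0.        ,  0.        ,  1.        ]]), 'f': np.float64(458.22514827607444)}
{'time': 0.1, 'joint_positions': array([ 1.31439629,  0.33280143, -0.06473748,  1.4608574 ,  0.02163624,
        1.3498961 , -0.08851985]), 'joint_vel': array([ 0.00018999, -0.00267764, -0.00104912, -0.00221286, -0.00108243,
       -0.00026364,  0.0013333 ]), 'joint_torque': array([ 1.07742184e-03, -6.24548507e+01,  2.43781786e-02, -3.90717065e+01,
       -6.15378865e-02,  3.66410811e-02,  9.31879981e-05]), 'ee_pos': array([ 0.14472378, -0.60765783,  0.2218381 ]), 'eef_rot': array([ 9.93172278e-01,  1.16655156e-01, -1.13535395e-04, -6.22360597e-04]), 'ft_force': array([0.01836166, 0.3341073 , 0.25223466]), 'torque': array([-0.02958556, -0.00788243,  0.0336303 ]), 'grip_force': 0.0, 'width': 0.08716990769409419} 0.0187
```

View pics/side0.png

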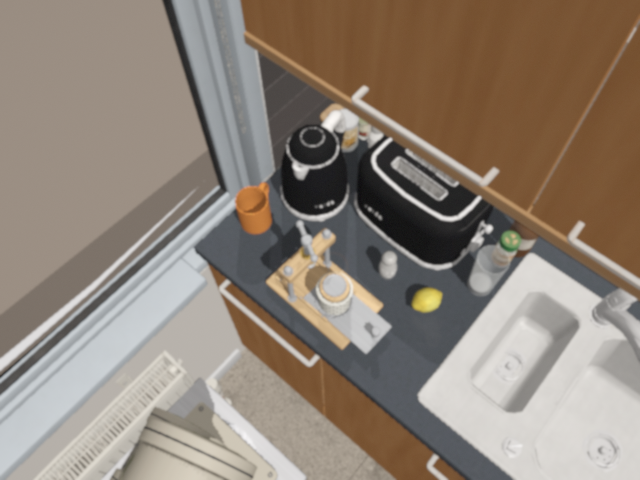

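View pics/top0.png

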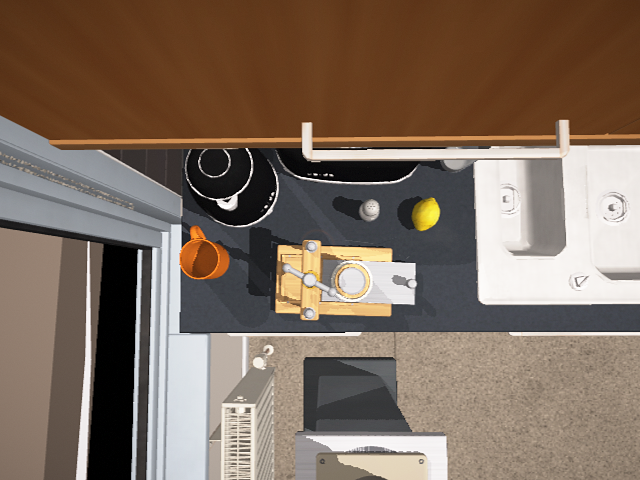

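Top view: press with the crossbar vertical in the image at column 310. Tie-rod nuts are at (311,246) and (310,313), the screw near (310,280), T-bar ends near (288,267) and (333,292), tray knob near (411,284), and the lemon and shaker at (426,213) and (369,209). The tray sticks out to the right, which is -y.

```bash
python3 - <<'E'
from h import *
c=cam("top");P=c["P"]
np.set_printoptions(precision=4,suppress=True)
for nm,(u,v) in dict(knob=(411,284),a=(288,267),b=(333,292),n1=(311,246),n2=(310,313),ax=(310,280),cup=(351,281),boardL=(281,300),trayend=(412,270)).items():
    print(nm,P[v,u],np.median(P[v-1:v+2,u-1:u+2].reshape(-1,3),0))
def seg(lo,hi,zl,zh,u0,u1,v0,v1):
    m=np.zeros(P.shape[:2],bool); m[v0:v1,u0:u1]=True
    m&=(P[...,2]>zl)&(P[...,2]<zh); return m
# T-bar
for nm,b in dict(tbar=(.2,.25,275,350,255,305),nuts1=(.173,.19,300,320,238,255),nuts2=(.173,.19,300,320,304,320),knob=(.045,.08,400,425,270,295),cup=(.105,.125,330,372,262,300),tray=(.018,.032,380,416,262,304),board=(.014,.03,270,400,240,322)).items():
    m=seg(0,0,*b); q=P[m]
    if len(q)<3: print(nm,len(q)); continue
    (cx,cy),wh,an=cv2.minAreaRect((q[:,:2]*1000).astype(np.float32))
    print(nm,len(q),q.mean(0),q.min(0),q.max(0),"rect",cx,cy,wh,an)
    if nm in("tray","board"):
        im=cv2.bitwise_not
b=seg(0,0,.2,.25,275,350,255,305); print([ (np.round(x,3)).tolist() for x in P[b][::6]])
cv2.imwrite("pics/topz.png",cv2.resize(c["pixels"][225:335,260:430],None,fx=4.5,fy=4.5,interpolation=cv2.INTER_CUBIC))
s=cam("side");cv2.imwrite("pics/sidez.png",cv2.resize(s["pixels"][210:360,255:400],None,fx=4,fy=4,interpolation=cv2.INTER_CUBIC))
E
```

```text
knob [ 0.4677 -0.0795  0.0616] [ 0.4677 -0.0795  0.0613]
a [0.4994 0.1571 0.2261] [0.4994 0.157  0.2265]
b [0.4572 0.0817 0.2282] [0.4572 0.0817 0.2273]
n1 [0.5377 0.1195 0.1814] [0.5377 0.1195 0.1814]
n2 [0.4193 0.1217 0.1825] [0.4191 0.1217 0.1799]
ax [0.4774 0.1201 0.2268] [0.4774 0.12   0.2298]
cup [0.4747 0.0449 0.1139] [0.4747 0.0448 0.1134]
boardL [0.4351 0.1873 0.0292] [0.4351 0.1873 0.0288]
trayend [ 0.4967 -0.0893  0.0244] [ 0.4967 -0.0893  0.0239]
tbar 462 [0.4783 0.1223 0.2259] [0.4503 0.0782 0.2178] [0.5063 0.1676 0.233 ] rect 478.3728942871094 122.31948852539062 (100.79866027832031, 22.29002571105957) 57.188148498535156
nuts1 74 [0.5381 0.12   0.1779] [0.5307 0.1124 0.1731] [0.5454 0.1287 0.183 ] rect 538.0603637695312 120.5693588256836 (16.28118896484375, 14.642393112182617) 89.9459457397461
nuts2 73 [0.419  0.1248 0.178 ] [0.4116 0.1165 0.1733] [0.426  0.1326 0.1826] rect 418.8406677246094 124.60865783691406 (16.14115333557129, 14.182740211486816) 88.51625061035156
knob 82 [ 0.4693 -0.0792  0.0594] [ 0.4593 -0.0881  0.0451] [ 0.4778 -0.0711  0.0642] rect 468.571411132
[... 1685 characters left out ...]
74, 0.108, 0.226], [0.472, 0.127, 0.23], [0.472, 0.117, 0.232], [0.472, 0.107, 0.225], [0.471, 0.127, 0.226], [0.471, 0.117, 0.227], [0.471, 0.107, 0.226], [0.469, 0.128, 0.227], [0.469, 0.118, 0.23], [0.469, 0.108, 0.226], [0.469, 0.098, 0.225], [0.467, 0.12, 0.227], [0.467, 0.103, 0.226], [0.467, 0.093, 0.225], [0.466, 0.102, 0.223], [0.465, 0.092, 0.222], [0.464, 0.105, 0.221], [0.464, 0.095, 0.225], [0.464, 0.085, 0.225], [0.462, 0.098, 0.223], [0.462, 0.088, 0.225], [0.462, 0.078, 0.221], [0.461, 0.09, 0.224], [0.46, 0.08, 0.223], [0.459, 0.088, 0.226], [0.459, 0.078, 0.223], [0.457, 0.085, 0.228], [0.456, 0.09, 0.226], [0.456, 0.08, 0.227], [0.454, 0.082, 0.225], [0.452, 0.083, 0.225]]
```

View pics/topz.png

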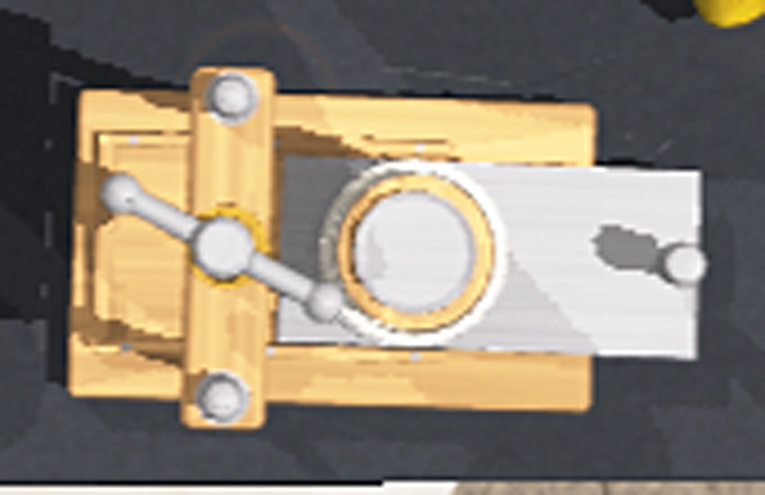

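View pics/sidez.png

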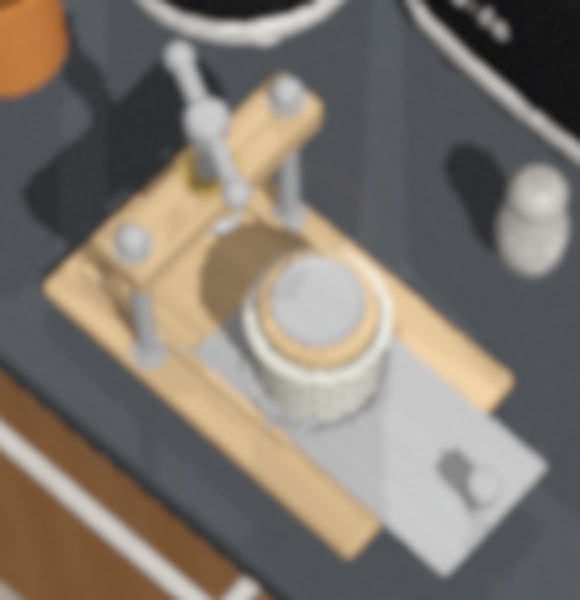

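Positions measured:

| Item | Position (m) | Check |
|---|---|---|
| Screw axis | (0.4785, 0.122) | – |
| Ball ends | angles about 60° / -120°, z about 0.220 | – |
| Knob | (0.469, -0.079), top z 0.062 | z matches the given 62 mm |

The slide direction is about (0.04, 1), with about 77 mm to go. Now moving above the knob.

```bash
python3 -m crank '{"steps":[[[0.6,0.95,0],[0,0,0.7]],[[0.6,0.95,0],[0,0,0.7]],[[0.6,0.95,0],[0,0,0.7]],[[0.6,0.95,0],[0,0,0.7]],[[0.6,0.95,0],[0,0,0.7]],[[0.6,0.95,0],[0,0,0.7]],[[0.6,0.95,0],[0,0,0.7]],[[0.6,0.95,0],[0,0,0.7]],[[0.6,0.95,0],[0,0,0.7]],[[0.6,0.95,0],[0,0,0.7]]]}' 50 20
python3 -m crank '{"steps":[[[0.6,0.95,0],[0,0,0.7]],[[0.6,0.95,0],[0,0,0.7]],[[0.6,0.95,0],[0,0,0.7]],[[0.6,0.95,0],[0,0,0.7]],[[0.6,0.95,0],[0,0,0.7]],[[0.6,0.95,0],[0,0,0.7]],[[0.6,0.95,0],[0,0,0.7]],[[0.6,0.95,0],[0,0,0.7]],[[0.6,0.95,0],[0,0,0.7]],[[0.6,0.95,0],[0,0,0.7]]]}'
cat > st.py <<'E'
from h import *
from scipy.spatial.transform import Rotation as R
def st():
    s=monitor.read_state(); x=R.from_quat(s["eef_rot"]).as_matrix()[:,0]; z=R.from_quat(s["eef_rot"]).as_matrix()[:,2]
    print("t%.2f"%s["time"],"p",(s["ee_pos"]*1000).round(1),"yaw",np.degrees(np.arctan2(x[1],x[0])).round(1),"z",z.round(3),"F",s["ft_force"].round(2),"M",s["torque"].round(3),"w",round(s["width"]*1000,1),"g",round(s["grip_force"],1),"q",s["joint_positions"].round(2))
    d=s["ee_pos"][:2]-np.array([.4785,.122]); print("rel axis r %.1f ang %.1f"%(np.hypot(*d)*1000,np.degrees(np.arctan2(d[1],d[0]))))
if __name__=="__main__": st()
E
python3 st.py
```

```text
time: 1.03
ee_pos: [0.2953, -0.3692, 0.2226]
eef_rot: [0.912, 0.411, -0.0, 0.0]
ft_force: [0.4, -1.0, -0.2]
width: 0.0502
grip_force: 0.0
time: 1.87
ee_pos: [0.4453, -0.1318, 0.2227]
eef_rot: [0.746, 0.666, -0.0, 0.0]
ft_force: [0.3, -0.3, 1.2]
width: 0.05
grip_force: 0.0
t1.87 p [ 445.3 -131.8  222.7] yaw 83.6 z [ 0. -0. -1.] F [ 0.29 -0.32  1.16] M [ 0.002 -0.127 -0.   ] w 50.0 g 0.0 q [ 0.81  0.01 -0.62  1.84  0.01  1.3   0.08]
rel axis r 255.9 ang -97.5
```

```bash
python3 -m crank '{"steps":[[[0.4,0.9,0],[0,0,0.5]],[[0.4,0.9,0],[0,0,0.4]],[[0.15,0.3,-0.8],[0,0,0]],[[0,0,-1],[0,0,0]],[[0,0,-1],[0,0,0]],[[0,0,-1],[0,0,0]],[[0,0,-0.5],[0,0,0]],[[0,0,0],[0,0,0]]]}'
python3 st.py; python3 - <<'E'
from h import *
c=cam("top"); cv2.imwrite("pics/t1.png",cv2.resize(c["pixels"][225:335,260:460],None,fx=4,fy=4))
E
```

```text
time: 2.53
ee_pos: [0.4666, -0.0802, 0.1123]
eef_rot: [0.72, 0.694, -0.001, -0.002]
ft_force: [-0.1, -0.1, 0.9]
width: 0.0499
grip_force: 0.0
t2.53 p [466.6 -80.2 112.3] yaw 87.9 z [-0.004  0.001 -1.   ] F [-0.1  -0.1   0.85] M [ 0.004 -0.039  0.074] w 49.9 g 0.0 q [ 0.72  0.16 -0.68  1.95  0.11  1.08 -0.05]
rel axis r 202.6 ang -93.4
```

View pics/t1.png

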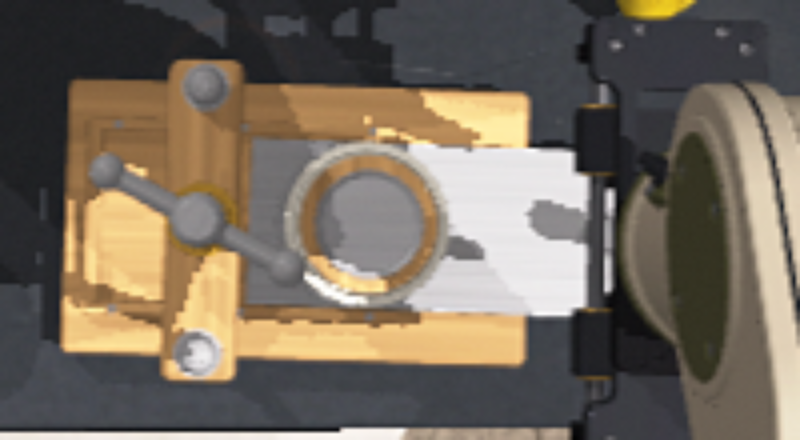

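The gripper stands over the tray's end with its fingers either side of the knob column (image x about 595). The descent was speed-limited, so I'll go on down more slowly.

```bash
python3 -m crank '{"steps":[[[0.1,0.04,-0.5],[0,0,0]],[[0,0,-0.5],[0,0,0]],[[0,0,-0.5],[0,0,0]],[[0,0,-0.5],[0,0,0]],[[0,0,-0.5],[0,0,0]],[[0,0,-0.4],[0,0,0]],[[0,0,0],[0,0,0]]]}'
python3 st.py
```

```text
time: 3.17
ee_pos: [0.4705, -0.0794, 0.0413]
eef_rot: [0.72, 0.694, -0.0, -0.001]
ft_force: [-0.3, -0.6, -0.2]
width: 0.0499
grip_force: 0.0
t3.17 p [470.5 -79.4  41.3] yaw 87.9 z [-0.001  0.001 -1.   ] F [-0.28 -0.56 -0.24] M [-0.026 -0.087  0.006] w 49.9 g 0.0 q [ 0.67  0.27 -0.66  2.01  0.21  0.93 -0.13]
rel axis r 201.6 ang -92.3
```

```bash
python3 -m crank '{"steps":[[[-0.04,0,-0.25],[0,0,0]],[[0,0,0],[0,0,0]],[[0,0,0],[0,0,0]],[[0,0,0],[0,0,0]],[[0,0,0],[0,0,0]],[[0,0,0],[0,0,0]]]}' 10 20
python3 st.py
```

```text
time: 3.67
ee_pos: [0.4702, -0.0796, 0.0367]
eef_rot: [0.72, 0.694, 0.0, 0.0]
ft_force: [-0.9, 0.2, 3.1]
width: 0.0195
grip_force: 20.0
t3.67 p [470.2 -79.6  36.7] yaw 87.9 z [ 0.001 -0.    -1.   ] F [-0.95  0.18  3.12] M [ 0.035  0.084 -0.034] w 19.5 g 20.0 q [ 0.67  0.28 -0.66  2.01  0.21  0.92 -0.13]
rel axis r 201.8 ang -92.3
```

Knob gripped: the width reads 19.5 mm, as expected. Sliding in gently.

```bash
python3 -m crank '{"steps":[[[0.002,0.05,0],[0,0,0]],[[0.004,0.1,0],[0,0,0]],[[0.006,0.15,0],[0,0,0]],[[0.006,0.15,0],[0,0,0]],[[0.006,0.15,0],[0,0,0]],[[0.006,0.15,0],[0,0,0]],[[0.006,0.15,0],[0,0,0]],[[0.006,0.15,0],[0,0,0]],[[0.006,0.15,0],[0,0,0]]]}'
python3 st.py
```

```text
time: 4.42
ee_pos: [0.4716, -0.051, 0.0367]
eef_rot: [0.72, 0.693, -0.0, 0.001]
ft_force: [-0.4, -6.8, 2.7]
width: 0.0192
grip_force: 20.0
t4.42 p [471.6 -51.   36.7] yaw 87.8 z [ 0.001 -0.002 -1.   ] F [-0.42 -6.78  2.68] M [-1.416 -0.045  0.002] w 19.2 g 20.0 q [ 0.63  0.28 -0.68  2.02  0.22  0.92 -0.2 ]
rel axis r 173.2 ang -92.3
```

```bash
python3 -m crank '{"steps":[[[0.006,0.17,0],[0,0,0]],[[0.006,0.17,0],[0,0,0]],[[0.006,0.17,0],[0,0,0]],[[0.006,0.17,0],[0,0,0]],[[0.006,0.17,0],[0,0,0]],[[0.006,0.17,0],[0,0,0]],[[0.006,0.17,0],[0,0,0]],[[0.006,0.17,0],[0,0,0]],[[0.006,0.17,0],[0,0,0]]]}'
python3 st.py
```

```text
time: 5.17
ee_pos: [0.473, -0.0128, 0.0367]
eef_rot: [0.72, 0.693, -0.0, 0.001]
ft_force: [-0.4, -7.4, 3.4]
width: 0.0192
grip_force: 20.0
t5.17 p [473.  -12.8  36.7] yaw 87.8 z [ 0.001 -0.002 -1.   ] F [-0.37 -7.38  3.45] M [-1.544  0.046 -0.051] w 19.2 g 20.0 q [ 0.57  0.28 -0.7   2.02  0.23  0.92 -0.29]
rel axis r 135.0 ang -92.3
```

```bash
python3 -m crank '{"steps":[[[0.003,0.1,0],[0,0,0]],[[0.003,0.1,0],[0,0,0]],[[0.003,0.08,0],[0,0,0]],[[0.002,0.04,0],[0,0,0]]]}'
python3 -m crank '{"steps":[[[0.002,0.04,0],[0,0,0]]]}'
python3 -m crank '{"steps":[[[0.002,0.04,0],[0,0,0]]]}'; python3 -m crank '{"steps":[[[0.002,0.04,0],[0,0,0]]]}'
```

```text
time: 5.5
ee_pos: [0.4732, -0.0047, 0.0367]
eef_rot: [0.72, 0.694, -0.0, 0.001]
ft_force: [-0.2, -6.8, 3.3]
width: 0.0193
grip_force: 20.0
time: 5.58
ee_pos: [0.4733, -0.004, 0.0367]
eef_rot: [0.72, 0.694, -0.001, 0.001]
ft_force: [-0.2, -7.3, 3.3]
width: 0.0193
grip_force: 20.0
time: 5.67
ee_pos: [0.4733, -0.0031, 0.0367]
eef_rot: [0.72, 0.693, -0.001, 0.001]
ft_force: [-0.0, -7.2, 3.3]
width: 0.0194
grip_force: 20.0
time: 5.75
ee_pos: [0.4734, -0.0021, 0.0367]
eef_rot: [0.72, 0.693, -0.001, 0.001]
ft_force: [-0.5, -7.6, 4.1]
width: 0.0191
grip_force: 20.0
```

```bash
for i in 1; do :; done; python3 -m crank '{"steps":[[[0.002,0.04,0],[0,0,0]]]}'|sed -n 2,4p
python3 -m crank '{"steps":[[[0.002,0.04,0],[0,0,0]]]}'|sed -n 2,4p; python3 -m crank '{"steps":[[[0.002,0.04,0],[0,0,0]]]}'|sed -n 2,4p
```

```text
ee_pos: [0.4734, -0.0012, 0.0367]
eef_rot: [0.72, 0.693, -0.001, 0.001]
ft_force: [-0.4, -12.3, 3.2]
ee_pos: [0.4734, -0.0011, 0.0367]
eef_rot: [0.721, 0.693, -0.001, 0.001]
ft_force: [-0.2, -13.9, 3.7]
ee_pos: [0.4735, -0.0011, 0.0367]
eef_rot: [0.721, 0.693, -0.002, 0.002]
ft_force: [-0.9, -18.3, 4.9]
```

Force rose sharply at y = -0.0011, where home was expected, so the tray is on its stop. Releasing and lifting off; fingers clear the knob when going straight up.

```bash
python3 -m crank '{"steps":[[[0,0,0],[0,0,0]],[[0,0,0],[0,0,0]],[[0,0,0],[0,0,0]],[[0,0,0],[0,0,0]]]}' 50
python3 -m crank '{"steps":[[[0,-0.04,0.3],[0,0,0]],[[0,-0.1,0.5],[0,0,0]],[[0,-0.5,0.8],[0,0,0]],[[0,-0.8,0.8],[0,0,0]],[[0,-1,0.8],[0,0,0]],[[0,-1,0.8],[0,0,0]],[[0,-1,1],[0,0,0]],[[0,-1,1],[0,0,0]],[[0,-0.5,1],[0,0,0]],[[0,0,1],[0,0,0]]]}'
python3 st.py
python3 - <<'E'
from h import *
c=cam("top");P=c["P"]; np.set_printoptions(precision=4,suppress=True)
for nm,(zl,zh,x0,x1,y0,y1) in dict(tbar=(.21,.24,.42,.54,.06,.19),nut1=(.173,.19,.525,.55,.1,.14),nut2=(.173,.19,.405,.435,.1,.14),knob=(.045,.08,.45,.50,-.03,.03)).items():
    m=(P[...,2]>zl)&(P[...,2]<zh)&(P[...,0]>x0)&(P[...,0]<x1)&(P[...,1]>y0)&(P[...,1]<y1); q=P[m]
    if len(q)<3: print(nm,len(q));continue
    print(nm,len(q),q.mean(0),q.max(0)[2],cv2.minAreaRect((q[:,:2]*1000).astype(np.float32)))
cv2.imwrite("pics/t2.png",cv2.resize(c["pixels"][225:335,260:430],None,fx=4.5,fy=4.5))
E
```

```text
time: 6.33
ee_pos: [0.4732, 0.0032, 0.0363]
eef_rot: [0.72, 0.694, 0.0, -0.0]
ft_force: [-0.4, 0.4, -0.1]
width: 0.0384
grip_force: 0.0
time: 7.17
ee_pos: [0.4725, -0.1491, 0.2388]
eef_rot: [0.721, 0.693, 0.0, 0.001]
ft_force: [1.1, -0.5, -0.4]
width: 0.0503
grip_force: 0.0
t7.17 p [ 472.5 -149.1  238.8] yaw 87.7 z [ 0.001 -0.001 -1.   ] F [ 1.08 -0.52 -0.45] M [ 0.01  -0.158  0.008] w 50.3 g 0.0 q [ 0.81  0.08 -0.62  1.74  0.05  1.34  0.14]
rel axis r 271.2 ang -91.3
tbar 466 [0.4783 0.1223 0.226 ] 0.2332118034663282 ((478.274169921875, 122.20843505859375), (100.52688598632812, 22.334857940673828), 57.09341812133789)
nut1 73 [0.5379 0.1202 0.178 ] 0.18363302881799315 ((538.1073608398438, 120.49543762207031), (14.50894832611084, 16.34211540222168), 1.257960319519043)
nut2 75 [0.4188 0.1248 0.1776] 0.1821812055722647 ((417.8748474121094, 124.60882568359375), (16.080883026123047, 16.12751007080078), 89.42826080322266)
knob 77 [ 0.4737 -0.0016  0.0602] 0.06360714144738522 ((473.55389404296875, -1.5638275146484375), (18.521879196166992, 17.42062759399414), 42.215415954589844)
```

View pics/t2.png

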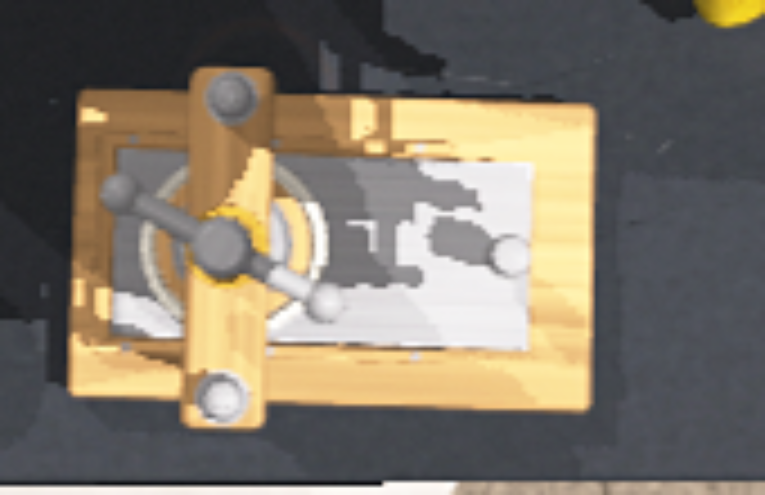

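Knob now at (0.4737, -0.0016), 124 mm in front of the axis, and the tray's end lies against the back stop (image x about 112), so the tray is home. Bar unchanged, with end a at about (0.499, 0.160). Next I swing the hand round to yaw 240° above end a.

```bash
python3 - <<'E'
from h import *
c=cam("top"); P=c["P"]
for v in (100,138,142,148,155): print(v,P[v,250].round(3),P[v,340].round(3))
print(P[155:225:10,230].round(2).tolist())
E
python3 -m crank '{"steps":[[[0,0,0.7],[0,0,1]],[[0,0,0.6],[0,0,1]],[[0,0.3,0],[0,0,1]],[[0,0.3,0],[0,0,1]],[[0,0.3,0],[0,0,1]],[[0,0.3,0],[0,0,1]],[[0,0.3,0],[0,0,1]],[[0,0.3,0],[0,0,1]],[[0,0.3,0],[0,0,1]],[[0,0.3,0],[0,0,1]]]}' >/dev/null
python3 st.py
```

```text
100 [0.637 0.161 0.607] [0.637 0.081 0.604]
138 [0.638 0.179 0.494] [0.638 0.077 0.492]
142 [0.634 0.179 0.491] [0.634 0.077 0.489]
148 [0.717 0.23  0.184] [0.714 0.066 0.187]
155 [0.697 0.226 0.207] [0.603 0.08  0.549]
[[0.69, 0.25, 0.24], [0.67, 0.25, 0.24], [0.66, 0.26, 0.23], [0.64, 0.26, 0.23], [0.63, 0.26, 0.21], [0.61, 0.26, 0.21], [0.6, 0.28, 0.13]]
t8.10 p [472.9 -84.8 269.3] yaw 138.2 z [ 0.  0. -1.] F [ 0.45  0.59 -0.08] M [ 0.009 -0.135 -0.04 ] w 50.3 g 0.0 q [ 0.78  0.03 -0.7   1.72  0.02  1.4   0.92]
rel axis r 206.9 ang -91.5
```

```bash
python3 -m crank '{"steps":[[[0.05,0.5,0],[0,0,1]],[[0.05,0.5,0],[0,0,1]],[[0.05,0.5,0],[0,0,1]],[[0.05,0.5,0],[0,0,1]],[[0.05,0.5,0],[0,0,1]],[[0.05,0.5,0],[0,0,1]],[[0.05,0.5,0],[0,0,1]],[[0.05,0.5,0],[0,0,1]],[[0.05,0.5,0],[0,0,1]],[[0.05,0.5,0],[0,0,1]]]}' >/dev/null
python3 st.py
python3 -m crank '{"steps":[[[0.055,0.48,0],[0,0,1]],[[0.055,0.48,0],[0,0,1]],[[0.055,0.48,0],[0,0,1]],[[0.055,0.48,0],[0,0,1]],[[0.055,0.48,0],[0,0,1]],[[0.055,0.48,0],[0,0,1]],[[0.055,0.48,0],[0,0,1]],[[0.055,0.48,0],[0,0,1]],[[0.055,0.48,0],[0,0,1]],[[0.055,0.48,0],[0,0,1]]]}' 40 >/dev/null
python3 st.py
```

```text
t8.93 p [485.3  40.4 269.3] yaw -171.8 z [ 0.  0. -1.] F [-0.02  0.3  -0.76] M [ 0.137 -0.146  0.   ] w 50.1 g 0.0 q [ 0.65  0.06 -0.84  1.7   0.04  1.4   1.51]
rel axis r 81.9 ang -85.2
t9.77 p [499.  160.2 269.4] yaw -121.8 z [ 0. -0. -1.] F [ 0.23 -0.38  0.27] M [ 0.12  -0.062  0.016] w 39.9 g 0.0 q [ 0.49  0.2  -1.    1.61  0.17  1.42  2.06]
rel axis r 43.3 ang 61.7
```

```bash
python3 -m crank '{"steps":[[[0.01,-0.02,-0.5],[0,0,0.5]],[[0,0,-0.5],[0,0,0]],[[0,0,-0.5],[0,0,0]],[[0,0,-0.5],[0,0,0]],[[0,0,-0.55],[0,0,0]],[[0,0,0],[0,0,0]]]}' >/dev/null
python3 st.py
python3 -m crank '{"steps":[[[0,0,0],[0,0,0]],[[0,0,0],[0,0,0]],[[0,0,0],[0,0,0]]]}' 21 >/dev/null
python3 st.py
```

```text
t10.27 p [498.3 157.6 202.1] yaw -119.7 z [-0.004 -0.001 -1.   ] F [-0.2   0.38 -0.61] M [ 0.111 -0.081  0.046] w 40.2 g 0.0 q [ 0.48  0.25 -0.99  1.72  0.22  1.3   2.07]
rel axis r 40.7 ang 60.9
t10.52 p [500.  158.8 205.8] yaw -119.6 z [ 0.001  0.    -1.   ] F [ 0.64 -0.13  0.34] M [ 0.118 -0.05   0.005] w 27.3 g 0.0 q [ 0.48  0.25 -0.99  1.71  0.22  1.3   2.07]
rel axis r 42.7 ang 59.7
```

Caged around end a. Now I'll work out the arc increments.

```bash
python3 -m crank '{"steps":[[[0,0,0],[0,0,0]],[[0,0,0],[0,0,0]]]}' >/dev/null; python3 st.py; python3 - <<'E'
import numpy as np
for p in range(60,-120,-5):
    a=np.radians([p,p-5]);print(p,(1.72*np.diff(np.cos(a))).round(3),(1.72*np.diff(np.sin(a))).round(3),end="; ")
E
```

```text
t10.68 p [500.  158.8 205.6] yaw -119.6 z [ 0.001  0.    -1.   ] F [-0.23  0.15 -0.02] M [ 0.146 -0.027  0.044] w 22.5 g 0.0 q [ 0.48  0.25 -0.99  1.71  0.22  1.3   2.07]
rel axis r 42.6 ang 59.8
60 [0.127] [-0.081]; 55 [0.119] [-0.091]; 50 [0.111] [-0.101]; 45 [0.101] [-0.111]; 40 [0.091] [-0.119]; 35 [0.081] [-0.127]; 30 [0.069] [-0.133]; 25 [0.057] [-0.139]; 20 [0.045] [-0.143]; 15 [0.032] [-0.146]; 10 [0.02] [-0.149]; 5 [0.007] [-0.15]; 0 [-0.007] [-0.15]; -5 [-0.02] [-0.149]; -10 [-0.032] [-0.146]; -15 [-0.045] [-0.143]; -20 [-0.057] [-0.139]; -25 [-0.069] [-0.133]; -30 [-0.081] [-0.127]; -35 [-0.091] [-0.119]; -40 [-0.101] [-0.111]; -45 [-0.111] [-0.101]; -50 [-0.119] [-0.091]; -55 [-0.127] [-0.081]; -60 [-0.133] [-0.069]; -65 [-0.139] [-0.057]; -70 [-0.143] [-0.045]; -75 [-0.146] [-0.032]; -80 [-0.149] [-0.02]; -85 [-0.15] [-0.007]; -90 [-0.15] [0.007]; -95 [-0.149] [0.02]; -100 [-0.146] [0.032]; -105 [-0.143] [0.045]; -110 [-0.139] [0.057]; -115 [-0.133] [0.069];
```

```bash
python3 -m crank '{"steps":[[[0.127,-0.081,-0.004],[0,0,-1]],[[0.119,-0.091,-0.004],[0,0,-1]],[[0.111,-0.101,-0.004],[0,0,-1]],[[0.101,-0.111,-0.004],[0,0,-1]],[[0.091,-0.119,-0.004],[0,0,-1]],[[0.081,-0.127,-0.004],[0,0,-1]]]}' >/dev/null
python3 st.py
python3 -m crank '{"steps":[[[0.069,-0.133,-0.004],[0,0,-1]],[[0.057,-0.139,-0.004],[0,0,-1]],[[0.045,-0.143,-0.004],[0,0,-1]],[[0.032,-0.146,-0.004],[0,0,-1]],[[0.02,-0.149,-0.004],[0,0,-1]],[[0.007,-0.15,-0.004],[0,0,-1]]]}' >/dev/null
python3 st.py
```

```text
t11.18 p [515.4 143.7 204.8] yaw -149.8 z [ 0.     0.001 -1.   ] F [-0.79  1.9   0.54] M [ 0.597  0.148 -0.014] w 21.0 g 1.2 q [ 0.43  0.25 -0.9   1.69  0.2   1.3   1.59]
rel axis r 42.8 ang 30.5
t11.68 p [521.5 122.3 204.3] yaw -179.8 z [ 0.001  0.001 -1.   ] F [ 1.59  2.24 -1.09] M [ 0.796 -0.508 -0.05 ] w 20.9 g 1.5 q [ 0.4   0.23 -0.82  1.69  0.18  1.29  1.13]
rel axis r 43.0 ang 0.4
```

Running free at about 2 N, as expected. Continuing.

```bash
python3 -m crank '{"steps":[[[-0.007,-0.15,-0.004],[0,0,-1]],[[-0.02,-0.149,-0.004],[0,0,-1]],[[-0.032,-0.146,-0.004],[0,0,-1]],[[-0.045,-0.143,-0.004],[0,0,-1]],[[-0.057,-0.139,-0.004],[0,0,-1]],[[-0.069,-0.133,-0.004],[0,0,-1]]]}' >/dev/null
python3 st.py
python3 -m crank '{"steps":[[[-0.081,-0.127,-0.004],[0,0,-1]],[[-0.091,-0.119,-0.004],[0,0,-1]],[[-0.101,-0.111,-0.004],[0,0,-1]],[[-0.111,-0.101,-0.004],[0,0,-1]],[[-0.119,-0.091,-0.004],[0,0,-1]],[[-0.127,-0.081,-0.004],[0,0,-1]]]}' >/dev/null
python3 st.py
python3 -m crank '{"steps":[[[-0.133,-0.069,-0.004],[0,0,-1]],[[-0.139,-0.057,-0.004],[0,0,-1]],[[-0.143,-0.045,-0.004],[0,0,-1]],[[-0.146,-0.032,-0.004],[0,0,-1]],[[-0.149,-0.02,-0.004],[0,0,-1]],[[-0.15,-0.007,-0.004],[0,0,-1]]]}' >/dev/null
python3 st.py
```

```text
t12.18 p [516.1 100.4 203.7] yaw 150.2 z [ 0.002  0.001 -1.   ] F [ 3.12  2.86 -0.83] M [ 0.483 -0.835 -0.027] w 21.1 g 1.5 q [ 0.39  0.19 -0.74  1.72  0.14  1.28  0.67]
rel axis r 43.4 ang -29.9
t12.68 p [500.4  84.1 203.1] yaw 120.1 z [ 0.002  0.    -1.   ] F [ 2.87 -0.08 -2.69] M [ 0.014 -0.907 -0.008] w 20.9 g 1.5 q [ 0.38  0.14 -0.69  1.77  0.09  1.27  0.2 ]
rel axis r 43.8 ang -60.0
t13.18 p [478.8  77.9 202.5] yaw 90.1 z [ 0.002 -0.    -1.   ] F [ 3.35 -2.03 -1.06] M [-0.367 -0.71  -0.044] w 21.0 g 1.5 q [ 0.38  0.08 -0.65  1.82  0.05  1.26 -0.29]
rel axis r 44.1 ang -89.7
```

```bash
cat >> st.py <<'E'
    s=monitor.read_state(); d=s["ee_pos"][:2]-np.array([.4783,.1223]); p=np.arctan2(d[1],d[0]); F=s["ft_force"]
    print("Ft %.2f Fr %.2f"%(-F[0]*np.sin(p)+F[1]*np.cos(p), F[0]*np.cos(p)+F[1]*np.sin(p)))
E
python3 -m crank '{"steps":[[[-0.15,0.007,-0.004],[0,0,-1]],[[-0.149,0.02,-0.004],[0,0,-1]],[[-0.146,0.032,-0.004],[0,0,-1]],[[-0.143,0.045,-0.004],[0,0,-1]]]}' >/dev/null
python3 st.py
python3 -m crank '{"steps":[[[-0.139,0.057,-0.004],[0,0,-1]],[[-0.133,0.069,-0.004],[0,0,-1]],[[-0.127,0.081,-0.004],[0,0,-1]],[[-0.119,0.091,-0.004],[0,0,-1]]]}' >/dev/null
python3 st.py
python3 -m crank '{"steps":[[[-0.111,0.101,-0.004],[0,0,-1]],[[-0.101,0.111,-0.004],[0,0,-1]],[[-0.091,0.119,-0.004],[0,0,-1]],[[-0.081,0.127,-0.004],[0,0,-1]]]}' >/dev/null
python3 st.py
```

```text
File "st.py", line 8
    s=monitor.read_state(); d=s["ee_pos"][:2]-np.array([.4783,.1223]); p=np.arctan2(d[1],d[0]); F=s["ft_force"]
IndentationError: unexpected indent
  File "st.py", line 8
    s=monitor.read_state(); d=s["ee_pos"][:2]-np.array([.4783,.1223]); p=np.arctan2(d[1],d[0]); F=s["ft_force"]
IndentationError: unexpected indent
  File "st.py", line 8
    s=monitor.read_state(); d=s["ee_pos"][:2]-np.array([.4783,.1223]); p=np.arctan2(d[1],d[0]); F=s["ft_force"]
IndentationError: unexpected indent
```

```bash
sed -i 's/^if __name__.*/st()/; s/^    s=monitor.read_state(); d=s/s=monitor.read_state(); d=s/; s/^    print("Ft/print("Ft/' st.py; python3 st.py
```

```text
t14.18 p [440.9  99.2 201. ] yaw 30.1 z [ 0.    -0.001 -1.   ] F [ 1.03 -2.73  0.08] M [-0.714 -0.05   0.017] w 20.9 g 1.5 q [ 0.35 -0.   -0.66  1.89 -0.    1.25 -1.36]
rel axis r 43.9 ang -148.8
Ft 2.86 Fr 0.56
```

```bash

python3 -m crank '{"steps":[[[-0.069,0.133,-0.004],[0,0,-1]],[[-0.057,0.139,-0.004],[0,0,-1]],[[-0.045,0.143,-0.004],[0,0,-1]],[[-0.032,0.146,-0.004],[0,0,-1]]]}' >/dev/null
python3 st.py
python3 -m crank '{"steps":[[[-0.02,0.149,-0.004],[0,0,-1]],[[-0.007,0.15,-0.004],[0,0,-1]],[[0.007,0.15,-0.004],[0,0,-1]],[[0.02,0.149,-0.004],[0,0,-1]]]}' >/dev/null
python3 st.py
```

```text
t14.52 p [435.6 113.4 200.6] yaw 10.1 z [-0.    -0.001 -1.   ] F [-0.71 -2.83  0.57] M [-0.704  0.247  0.012] w 21.0 g 1.4 q [ 0.33 -0.01 -0.67  1.9  -0.    1.25 -1.74]
rel axis r 43.7 ang -168.6
Ft 2.63 Fr 1.27
t14.85 p [435.5 128.5 200.1] yaw -9.9 z [-0.001 -0.001 -1.   ] F [-1.85 -2.01  0.57] M [-0.547  0.361 -0.034] w 20.9 g 1.4 q [ 0.31  0.   -0.69  1.89  0.    1.25 -2.12]
rel axis r 43.5 ang 171.4
Ft 2.26 Fr 1.54
```

Down to the joint-7 limit after about 250°. I'll open, lift, turn back 180° in place and take the same end again.

```bash

python3 -m crank '{"steps":[[[0,-0.06,0],[0,0,0]],[[0,0,0],[0,0,0]],[[0,0,0.6],[0,0,0]],[[0,0,0.6],[0,0,0]],[[0,0,0.6],[0,0,1]],[[0,0,0],[0,0,1]],[[0,0,0],[0,0,1]],[[0,0,0],[0,0,1]],[[0,0,0],[0,0,1]],[[0,0,0],[0,0,1]]]}' 40 >/dev/null
python3 -m crank '{"steps":[[[0,0,0],[0,0,1]],[[0,0,0],[0,0,1]],[[0,0,0],[0,0,1]],[[0,0,0],[0,0,1]],[[0,0,0],[0,0,1]],[[0,0,0],[0,0,1]],[[0,0,0],[0,0,1]],[[0,0,0],[0,0,1]],[[0,0,0],[0,0,1]],[[0,0,0],[0,0,1]]]}' >/dev/null
python3 -m crank '{"steps":[[[0,0,0],[0,0,1]],[[0,0,0],[0,0,1]],[[0,0,0],[0,0,1]],[[0,0,0],[0,0,1]],[[0,0,0],[0,0,1]],[[0,0,0],[0,0,1]],[[0,0,0],[0,0,1]],[[0,0,0],[0,0,1]],[[0,0,0],[0,0,1]],[[0,0,0],[0,0,1]]]}' >/dev/null
python3 -m crank '{"steps":[[[0,0,0],[0,0,1]],[[0,0,0],[0,0,1]],[[0,0,0],[0,0,1]],[[0,0,0],[0,0,1]],[[0,0,0],[0,0,1]],[[0,0,0],[0,0,1]],[[0,0,0],[0,0,1]],[[0,0,0],[0,0,1]],[[0,0,0],[0,0,1]],[[0,0,0],[0,0,1]]]}' >/dev/null
python3 st.py; python3 - <<'E'
from h import *
P=cam("top")["P"]; m=(P[...,2]>.205)&(P[...,2]<.225)&(abs(P[...,0]-.478)<.06)&(abs(P[...,1]-.122)<.06); q=P[m]
b=q[q[:,0]>.505]; print(len(q),len(b),b.mean(0) if len(b) else 0,b[:,2].max() if len(b) else 0, q[:,2].max())
E
```

```text
t18.18 p [436.  127.3 245.3] yaw 170.8 z [ 0.001  0.    -1.   ] F [ 0.03 -0.61 -0.16] M [ 0.118 -0.159 -0.012] w 40.1 g 0.0 q [ 0.27 -0.03 -0.63  1.82 -0.02  1.34  1.05]
rel axis r 42.8 ang 172.9
Ft 0.60 Fr -0.10
67 67 [0.5208342  0.11703631 0.22016083] 0.22462104974720754 0.22462104974720754
```

```bash

python3 -m crank '{"steps":[[[0,0,-0.5],[0,0,0.2]],[[0,0,-0.5],[0,0,0]],[[0,0,-0.5],[0,0,0]],[[0,0,-0.3],[0,0,0]],[[0,0,0],[0,0,0]]]}' 40 >/dev/null
python3 -m crank '{"steps":[[[0,0,0],[0,0,0]],[[0,0,0],[0,0,0]],[[0,0,0],[0,0,0]],[[0,0,0],[0,0,0]]]}' 21 >/dev/null
python3 st.py; python3 - <<'E'
import numpy as np
for p in range(172,-10,-5):
    a=np.radians([p,p-5]);print(p,(1.72*np.diff(np.cos(a))).round(3),(1.72*np.diff(np.sin(a))).round(3),end="; ")
E
```

```text
t18.98 p [436.2 127.5 200.7] yaw 171.4 z [ 0.001  0.    -1.   ] F [-0.28 -0.16 -0.07] M [ 0.049 -0.113  0.023] w 24.4 g 0.0 q [ 0.26  0.   -0.63  1.89  0.    1.25  1.04]
rel axis r 42.7 ang 172.5
Ft 0.19 Fr 0.26
172 [0.027] [0.148]; 167 [0.04] [0.145]; 162 [0.053] [0.141]; 157 [0.065] [0.135]; 152 [0.076] [0.129]; 147 [0.087] [0.122]; 142 [0.097] [0.114]; 137 [0.107] [0.105]; 132 [0.116] [0.095]; 127 [0.124] [0.085]; 122 [0.131] [0.074]; 117 [0.137] [0.062]; 112 [0.141] [0.05]; 107 [0.145] [0.038]; 102 [0.148] [0.025]; 97 [0.15] [0.012]; 92 [0.15] [-0.001]; 87 [0.149] [-0.014]; 82 [0.148] [-0.027]; 77 [0.145] [-0.04]; 72 [0.141] [-0.053]; 67 [0.135] [-0.065]; 62 [0.129] [-0.076]; 57 [0.122] [-0.087]; 52 [0.114] [-0.097]; 47 [0.105] [-0.107]; 42 [0.095] [-0.116]; 37 [0.085] [-0.124]; 32 [0.074] [-0.131]; 27 [0.062] [-0.137]; 22 [0.05] [-0.141]; 17 [0.038] [-0.145]; 12 [0.025] [-0.148]; 7 [0.012] [-0.15]; 2 [-0.001] [-0.15]; -3 [-0.014] [-0.149]; -8 [-0.027] [-0.148];
```

```bash

python3 -m crank '{"steps":[[[0.027,0.148,-0.004],[0,0,-1]],[[0.04,0.145,-0.004],[0,0,-1]],[[0.053,0.141,-0.004],[0,0,-1]],[[0.065,0.135,-0.004],[0,0,-1]]]}' >/dev/null
python3 st.py
python3 -m crank '{"steps":[[[0.076,0.129,-0.004],[0,0,-1]],[[0.087,0.122,-0.004],[0,0,-1]],[[0.097,0.114,-0.004],[0,0,-1]],[[0.107,0.105,-0.004],[0,0,-1]]]}' >/dev/null
python3 st.py
```

```text
t19.32 p [440.7 141.1 200. ] yaw 151.1 z [ 0.    -0.001 -1.   ] F [-1.15 -2.34  0.84] M [-0.652  0.024 -0.   ] w 21.3 g 1.6 q [ 0.24  0.02 -0.65  1.87  0.02  1.25  0.65]
rel axis r 42.4 ang 153.2
Ft 2.61 Fr -0.01
t19.65 p [449.7 152.6 199.5] yaw 131.1 z [-0.    -0.001 -1.   ] F [-2.01 -3.87  1.95] M [-0.874  0.309 -0.037] w 20.5 g 2.1 q [ 0.21  0.06 -0.65  1.84  0.04  1.25  0.27]
rel axis r 42.0 ang 133.2
Ft 4.12 Fr -1.44
```

Ft rises to 4.1 N, so the foot has met the follower. Continuing in smaller bites.

```bash

python3 -m crank '{"steps":[[[0.116,0.095,-0.004],[0,0,-1]],[[0.124,0.085,-0.004],[0,0,-1]]]}' >/dev/null
python3 st.py|tail -1
python3 -m crank '{"steps":[[[0.131,0.074,-0.004],[0,0,-1]],[[0.137,0.062,-0.004],[0,0,-1]]]}' >/dev/null
python3 st.py | tail -1
python3 -m crank '{"steps":[[[0.141,0.05,-0.004],[0,0,-1]],[[0.145,0.038,-0.004],[0,0,-1]]]}' >/dev/null
python3 st.py
```

```text
Ft 5.55 Fr -2.61
Ft 5.21 Fr -2.39
t20.15 p [469.  162.6 198.8] yaw 101.1 z [-0.002 -0.002 -1.   ] F [-4.98 -3.97  3.8 ] M [-0.952  1.007  0.05 ] w 21.0 g 3.0 q [ 0.17  0.11 -0.63  1.8   0.07  1.26 -0.28]
rel axis r 41.7 ang 103.2
Ft 5.74 Fr -2.75
```

```bash

python3 -m crank '{"steps":[[[0.148,0.025,-0.004],[0,0,-1]],[[0.15,0.012,-0.004],[0,0,-1]],[[0.15,-0.001,-0.004],[0,0,-1]]]}' >/dev/null
python3 st.py|tail -1
python3 -m crank '{"steps":[[[0.149,-0.014,-0.004],[0,0,-1]],[[0.148,-0.027,-0.004],[0,0,-1]]]}' >/dev/null
python3 st.py|tail -1
python3 -m crank '{"steps":[[[0.145,-0.04,-0.004],[0,0,-1]],[[0.141,-0.053,-0.004],[0,0,-1]]]}' >/dev/null
python3 st.py
```

```text
Ft 7.06 Fr -3.66
Ft 8.08 Fr -4.18
t20.73 p [493.9 161.  197.8] yaw 66.2 z [-0.003 -0.001 -1.   ] F [-8.78 -1.47  3.68] M [-0.295  1.899  0.031] w 21.1 g 3.8 q [ 0.13  0.16 -0.58  1.74  0.09  1.27 -0.89]
rel axis r 41.9 ang 68.4
Ft 7.59 Fr -4.65
```

```bash

python3 -m crank '{"steps":[[[0.135,-0.065,-0.004],[0,0,-1]],[[0.129,-0.076,-0.004],[0,0,-1]]]}' >/dev/null
python3 st.py|tail -1
python3 -m crank '{"steps":[[[0.122,-0.087,-0.004],[0,0,-1]],[[0.114,-0.097,-0.004],[0,0,-1]]]}' >/dev/null
python3 st.py
```

```text
Ft 7.65 Fr -5.65
t21.07 p [506.  153.8 197.4] yaw 46.2 z [-0.004  0.    -1.   ] F [-9.81  1.83  3.47] M [0.348 2.127 0.033] w 20.7 g 4.2 q [ 0.11  0.18 -0.54  1.72  0.1   1.27 -1.22]
rel axis r 42.0 ang 49.1
Ft 8.57 Fr -5.11
```

```bash

python3 -m crank '{"steps":[[[0.105,-0.107,-0.004],[0,0,-1]],[[0.095,-0.116,-0.004],[0,0,-1]]]}' >/dev/null
python3 st.py|tail -1
python3 -m crank '{"steps":[[[0.085,-0.124,-0.004],[0,0,-1]],[[0.074,-0.131,-0.004],[0,0,-1]]]}' >/dev/null
python3 st.py
```

```text
Ft 9.17 Fr -5.80
t21.40 p [514.9 142.9 197.1] yaw 26.3 z [-0.004  0.002 -1.   ] F [-8.3   5.74  2.44] M [1.232 1.954 0.09 ] w 21.1 g 4.5 q [ 0.09  0.19 -0.5   1.71  0.09  1.27 -1.54]
rel axis r 42.0 ang 29.8
Ft 9.06 Fr -4.43
```

```bash

python3 -m crank '{"steps":[[[0.062,-0.137,-0.004],[0,0,-1]],[[0.05,-0.141,-0.004],[0,0,-1]]]}' >/dev/null
python3 st.py|tail -1
python3 -m crank '{"steps":[[[0.038,-0.145,-0.004],[0,0,-1]],[[0.025,-0.148,-0.004],[0,0,-1]]]}' >/dev/null
python3 st.py
```

```text
Ft 10.12 Fr -4.93
t21.73 p [519.7 129.8 196.8] yaw 6.3 z [-0.002  0.003 -1.   ] F [-5.59 10.04 -0.34] M [2.092 1.219 0.056] w 21.0 g 5.2 q [ 0.08  0.19 -0.46  1.71  0.08  1.26 -1.85]
rel axis r 42.0 ang 10.7
Ft 10.87 Fr -3.73
```

Hand-tight: about 10.9 N tangential, or about 11 N at the ball end with friction allowed for. Backing off a hair, opening, lifting clear and moving away.

```bash

python3 -m crank '{"steps":[[[-0.02,0.1,0],[0,0,0]],[[0,0,0],[0,0,0]]]}' 40 >/dev/null
python3 st.py
python3 -m crank '{"steps":[[[0,0,0],[0,0,0]],[[0,0,0],[0,0,0]],[[0,0,0.5],[0,0,0]],[[0,0,0.6],[0,0,0]],[[0,0,0.6],[0,0,0]],[[0,0,0.6],[0,0,0]],[[0,-0.6,0.3],[0,0,0]],[[0,-0.8,0],[0,0,0]],[[0,-0.8,0],[0,0,0]],[[0,-0.8,0],[0,0,0]]]}' >/dev/null
python3 -m crank '{"steps":[[[0,-0.8,0],[0,0,0]],[[0,-0.8,0],[0,0,0]],[[0,-0.8,0],[0,0,0]],[[0,-0.8,0],[0,0,0]],[[0,-0.8,0],[0,0,0]],[[0,-0.4,0],[0,0,0]],[[0,0,0],[0,0,0]]]}' >/dev/null
python3 st.py; python3 - <<'E'
from h import *
c=cam("top");P=c["P"]
for nm,(zl,zh,x0,x1,y0,y1) in dict(tbar=(.2,.24,.42,.54,.06,.19),knob=(.045,.08,.45,.50,-.03,.03)).items():
    m=(P[...,2]>zl)&(P[...,2]<zh)&(P[...,0]>x0)&(P[...,0]<x1)&(P[...,1]>y0)&(P[...,1]<y1); q=P[m]
    print(nm,len(q),q.mean(0) if len(q) else 0,cv2.minAreaRect((q[:,:2]*1000).astype(np.float32)) if len(q) else 0)
s=cam("side");cv2.imwrite("pics/end.png",np.vstack([cv2.resize(c["pixels"][195:335,170:450],(640,320)),cv2.resize(s["pixels"][200:350,240:460],(400,273))[:, :] if 0 else cv2.copyMakeBorder(cv2.resize(s["pixels"][200:350,240:460],(400,273)),0,0,0,240,0)]))
E
```

```text
t21.90 p [520.7 129.7 197. ] yaw 6.5 z [ 0. -0. -1.] F [-0.6   0.3   0.47] M [-0.007 -0.03  -0.005] w 28.5 g 0.0 q [ 0.08  0.19 -0.45  1.71  0.09  1.26 -1.85]
rel axis r 42.9 ang 10.4
Ft 0.40 Fr -0.53
t23.32 p [520.7 -58.3 262.5] yaw 6.2 z [ 0.001 -0.001 -1.   ] F [-0.23 -0.92 -0.27] M [0.016 0.051 0.051] w 40.1 g 0.0 q [ 0.3   0.11 -0.3   1.65  0.03  1.39 -1.46]
rel axis r 185.2 ang -76.8
Ft -0.43 Fr 0.84
tbar 454 [0.47791281 0.12235403 0.21708132] ((478.31915283203125, 122.82553100585938), (99.97772216796875, 22.910436630249023), 8.727632522583008)
knob 38 [4.70104886e-01 4.11278070e-04 5.93180688e-02] ((470.2419738769531, 0.027738571166992188), (18.902910232543945, 11.843046188354492), 56.9072380065918)
```

View pics/end.png

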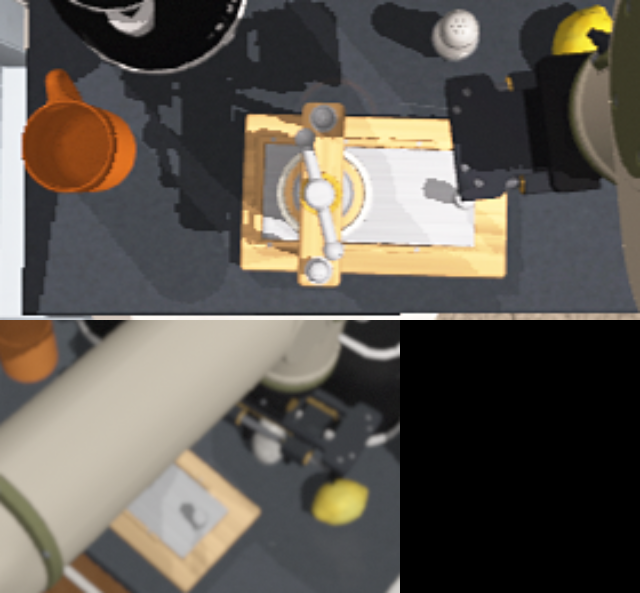

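The bar is about 9 mm lower than at the start and stands at about 10°, mould and tray are home under the foot (tray end at image x about 262). Mug, shaker and lemon are untouched, and the hand is clear. Handing in.

```bash
python3 -c "
from bench import ticket; print(ticket.close_job())"
```

```text
the job is handed in; nothing more can be done
None
```

The tray is home against its stop, the T-handle is screwed down hand-tight at about 11 N on the bar end, the gripper has let go and is clear, and the job is handed in; the result of the judging was not shown.

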